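# Clip the trolley wheel onto its axle

### The arm

A 6-joint arm with a two-finger parallel gripper is mounted at the origin on the work surface. World frame = base frame: x ahead of the robot, y to its left, z up, the work surface at z = 0. Lengths are in m, angles in rad, forces in N, time in s.
With the tool pointing down it reaches from about 0.3 to 0.875 m from the base axis. Payload 6.4 kg.
Tool frame: the origin (TCP) lies on the centre line of the jaws, within the pads' length; the fingertips stand 22 mm ahead of it and the grasp point (between the pads) lies 3 mm ahead of it; y points along the fingers, x is the direction in which the jaws open and shut, and the axes are right-handed (so a half turn about y gives the same grasp; the last joint's range is limited). The gripper opens to 85 mm and grips with 20 to 120 N. Pads are 22 mm wide; open, the fingers measure 114 mm over their backs; the gripper's body (76 mm by 85 mm) begins 54 mm behind the grasp point. The pads swing forward as they close: fully open they stand 13 mm farther back than shut.
Start: joints at [0.895, 0.181, 1.607, -0, 1.354, -0.206], TCP at [0.26, 0.513, 0.253] pointing down, gripper open.
Joint ranges: [-2.99, 2.99], [-0.89, 2.07], [0.3, 2.58], [-1.14, 4.28], [0, 2.63], [-3.12, 3.12]. Speed limits (rad/s): [2.57, 2.57, 3.01, 3.14, 3.14, 3.14].

### API

Orientations are given as a unit quaternion [w, x, y, z].
In Python, from rig import ctrl, eyes, job gives the robot as it stands.
- The arm moves only by the tool step_arm, never from a script. Its arguments are lists of equal length, an entry for each row: "delta_pos": the shift along the tool's x, y, z in units of 25 mm (1.0 is 25 mm), a list of three; "turn": the turn, a rotation vector about the tool's x, y, z in units of 5 degrees (1.0 is 5 degrees), a list of three. A call has 1 to 10 rows; each row is the pose to reach, as a shift and turn from the pose measured when the call began, along the tool's axes at that moment; what a row does not reach only later rows make up. A row lasts 1/12 s, in which the tool goes at most 41.7 mm and 7.16 degrees, less where a joint would pass 70% of its speed; a pose out of reach is approached as far as the arm can. A call with a gripper value outside its range is refused whole. "claw" is the closure, from 0 (fully open) to 1 (shut), set as the call begins (left out, the last holds). The fingers move at their own pace and stop on an object; "force" is the grip in N (left out, the last holds). Time passes only in rows, so rows that repeat a pose let the fingers close. It gives the time, the measured TCP pose, the force and the opening at its end, in the units of the state.
- ctrl.sense(): the state, without advancing time (a new reading comes with each control period).
- eyes.grab_frame(name): name is "side" or "top" or "wrist"; returns a dict with "img" (420x560x3 uint8, red, green, blue), "fx", "fy", "cx", "cy" (pixels), "eye" and "rotation" of the camera in the world; the wrist camera has in their place "tool_from_camera" (4x4, takes a point from camera to tool coordinates, whose origin is the TCP and whose axes are the tool frame's). Camera axes: x right, y down, z forward; pixel columns grow to the right and rows downward; lengths in m; the calibration is good to about 2 mm. The wrist camera is an equidistant fisheye: a pixel r from the principal point sees the ray r / f radians off the axis. A picture is of the moment at which its call begins: read the wrist's pose just before it. There is no depth.
- job.hand_in(): hands the job in, once; it reports no verdict.
The state is a dict: "t": time; "joint_pos": joint angles; "qd": joint speeds; "tau": joint torques, N m; "position": TCP position; "tool_rot": TCP orientation; "force": force on the tool from outside, world axes, zero at the start; "ft_torque": the same for the moment, N m; "finger_gap": finger opening in m.
Only numpy, scipy, OpenCV 4.12 (cv2) and the standard library are available. Lean on these libraries where they do the work, as an engineer would, in place of code of your own. Each camera call takes 0.05 s, during which the arm holds its last target.

### The job

The trolley wheel on the bench is sitting loose on its upright axle. Pick up the steel spring clip, lay it on the wheel's face and push it sideways onto the axle's groove, under the axle head, until it snaps fully home; then let go and leave it lying flat there. Do not disturb the tin, brush, spanner and offcut.

Things in the scene. Friction and masses are not known exactly. Their poses are not given: they have to be found in the camera images.
- axle: Fixed upright steel axle on a dark steel base plate (130 x 110 x 10 mm), carrying a black-tyred wheel 140 mm in diameter with a flat grey top face, 56 mm above the bench. Origin: axle centre line at the bench surface; z is up. The plate, wheel and axle are fixed to the bench (the wheel can only spin).
- groove (a point): Point on the axle's centre line at the height of the wheel's top face, i.e. the bottom of the groove. Above it: a neck 18 mm in diameter and 11 mm high (the groove), then the axle head, 28 mm in diameter and 6 mm thick, its top 17 mm above this point. The groove goes all round, so the clip may come from any side.
- clip: Loose U-shaped steel spring clip, 0.1 kg, flat on the bench, grip tab up. Origin: underside, at the bore centre where the axle's neck sits when home; x points out of the open mouth, z up. A bar 18 mm wide, 6 mm thick, runs from x = -62 to -10 mm (its end stops the neck); from it two sprung legs reach forward to x = 35 mm. Pushed along +x onto the neck they spread, then snap shut behind it.
- grip (a point): Grip point on the clip's upright tab, 52 mm behind the clip's origin and 36 mm above the clip's underside (10 mm below the tab's top). The tab is a block 20 mm long in the clip's x, 18 mm wide in y, its top 46 mm above the underside.
- leg_left (a joint): How far the clip's left leg (+y) is sprung open, rad: about 0 relaxed or home, about 0.11 as the pinch passes the neck. Round 6 mm wire at y = 12.7 mm; the two legs pinch to an 8 mm gap at x = 12 mm and flare to 26 mm clear at the tips. Pushing on takes roughly 8 to 15 N.
- leg_right (a joint): The same for the right leg (-y).
- tin: Bystander: closed round metal tin, 84 mm diameter, 100 mm high; origin at its underside's centre.
- brush: Bystander: brush 220 mm long, lying on the bench.
- offcut: Bystander: dark wood offcut 70 x 160 x 30 mm; origin at its underside's centre.
- spanner: Bystander: steel spanner 180 mm long, lying on the bench.
Mind the look-alikes: they are no part of the job. What is meant by the axle is not orange, turquoise or white, and is the smaller of those in its own colour.

How it is judged:
By the outcome, as a careful person would: the job done as asked, in the order asked, and still so for the second after the job is handed in, with the robot touching nothing.
It also fails if it takes over 40 s, if anything falls off the work surface, if the arm or the gripper's body presses on something with over 40 N, if the wrist force passes 120 N, or if a joint passes its speed limit or range.

## Working session

There is one attempt and no reset: what is moved stays moved. The work goes in short steps, Python scripts to look and compute and a tool call to move; the robot and the scene stay as the last step left them, time stands still between calls to the robot, and variables do not carry over. Pictures are saved under pics/ and viewed, and the job is handed in when it is done.

Besides the shell and the picture viewer there is one more tool, called after "Call:" as name(argument=value, ...) on one line, values as JSON. step_arm: Moves the arm, as the interface text tells. Its arguments: {"type":"object","properties":{"delta_pos":{"type":"array"},"turn":{"type":"array"},"claw":{"type":"number"},"force":{"type":"number"}},"required":["delta_pos","turn"]}

```bash
ls; mkdir -p pics
python3 - <<'E'
from rig import ctrl, eyes, job
import cv2
s=ctrl.sense(); print(s)
for n in("top","side","wrist"):
    f=eyes.grab_frame(n); cv2.imwrite(f"pics/{n}0.png",f["img"][:,:,::-1])
    print(n,{k:v for k,v in f.items() if k!="img"})
E
```

```text
pics
{'t': 0.0, 'joint_pos': array([ 8.94681920e-01,  1.81508679e-01,  1.60801487e+00,  1.64868982e-06,
        1.35378699e+00, -2.06291036e-01]), 'qd': array([-6.50829082e-04,  5.40473453e-04,  3.82581176e-04, -1.30479999e-03,
        4.61945954e-04, -2.56788251e-05]), 'tau': array([-1.34432357e-03, -4.44874012e+01, -3.51330793e+01, -4.18462560e-04,
        9.08444548e-03, -1.98010372e-05]), 'position': array([0.25997092, 0.5123    , 0.252399  ]), 'tool_rot': array([-0.60244143,  0.60285026,  0.36931673, -0.37046059]), 'force': array([-0.57129828, -0.3606979 ,  0.19899013]), 'ft_torque': array([ 0.00063982, -0.008823  , -0.06970525]), 'finger_gap': 0.08542440944380807}
top {'fx': 421.5610071602591, 'fy': 421.5610071602591, 'cx': 274.1946355041966, 'cy': 203.85217045451358, 'eye': array([0.40185742, 0.00775886, 1.00962336]), 'rotation': array([-0.04949502,  0.71511784, -0.69617899,  0.03862041])}
side {'fx': 453.98871449024176, 'fy': 453.98871449024176, 'cx': 274.8872620822806, 'cy': 210.87906365803974, 'eye': array([ 0.15168154, -0.78686989,  0.96852457]), 'rotation': array([-0.3676078 ,  0.9002083 , -0.2184029 ,  0.08239959])}
wrist {'fx': 325.19226210127806, 'fy': 325.19226210127806, 'cx': 279.2268641535576, 'cy': 206.06122954449845, 'tool_from_camera': array([[ 9.99998513e-01, -5.15363958e-04,  1.64554743e-03,
        -1.53355856e-03],
       [-1.72338419e-03, -2.66559559e-01,  9.63816908e-01,
        -1.20304557e-01],
       [-5.80800981e-05, -9.63818310e-01, -2.66560051e-01,
         6.80622984e-02],
       [ 0.00000000e+00,  0.00000000e+00,  0.00000000e+00,
         1.00000000e+00]])}
```

View pics/top0.png

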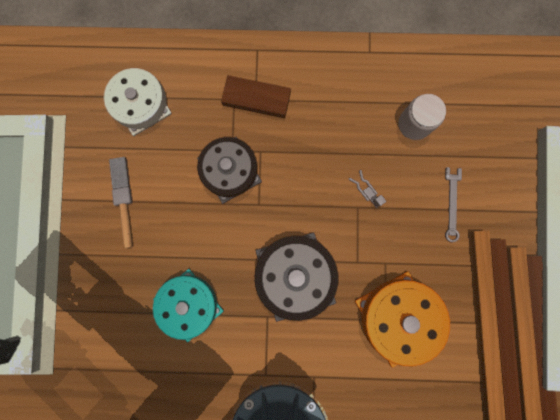

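View pics/side0.png

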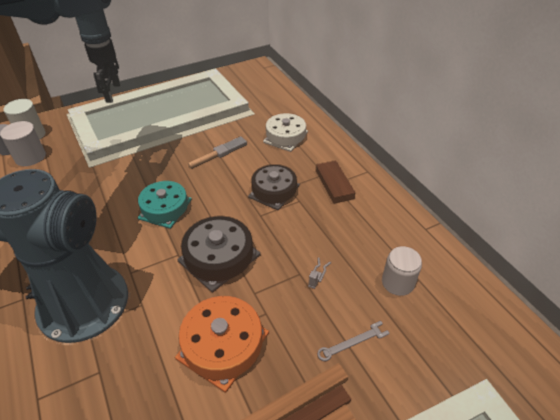

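View pics/wrist0.png

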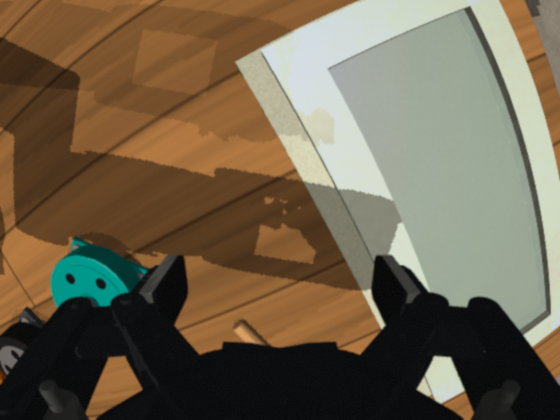

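Top view: the wheels are white (133,95), small black (227,165), large black (297,278), turquoise (185,307) and orange (407,323). The target is the small black one at (227,165). The clip is at about (368,190). The bystanders are the tin (425,115), brush (122,200), spanner (453,205) and offcut (256,96). Next I'll take close crops and measure.

```bash
cat > h.py <<'E'
import numpy as np, cv2
from scipy.spatial.transform import Rotation as R
def rot(q): q=np.array(q); return R.from_quat([q[1],q[2],q[3],q[0]]).as_matrix()
def ray(f,px):
    d=np.array([(px[0]-f["cx"])/f["fx"],(px[1]-f["cy"])/f["fy"],1.0]); return f["eye"],rot(f["rotation"])@d
def onz(f,px,z):
    e,d=ray(f,px); return e+d*(z-e[2])/d[2]
def proj(f,P):
    c=rot(f["rotation"]).T@(np.array(P)-f["eye"]); return np.array([f["fx"]*c[0]/c[2]+f["cx"],f["fy"]*c[1]/c[2]+f["cy"]])
def wray(f,s,px):
    u=np.array([px[0]-f["cx"],px[1]-f["cy"]]);r=np.hypot(*u);th=r/f["fx"]
    d=np.array([*(np.sin(th)*u/max(r,1e-9)),np.cos(th)]);T=f["tool_from_camera"];Q=rot(s["tool_rot"])
    return s["position"]+Q@T[:3,3], Q@T[:3,:3]@d
def wonz(f,s,px,z):
    e,d=wray(f,s,px); return e+d*(z-e[2])/d[2]
def wproj(f,s,P):
    T=f["tool_from_camera"];Q=rot(s["tool_rot"])
    c=T[:3,:3].T@(Q.T@(np.array(P)-s["position"])-T[:3,3]); r=np.hypot(c[0],c[1]);th=np.arctan2(r,c[2])
    return np.array([f["cx"],f["cy"]])+f["fx"]*th*c[:2]/r
def tri(a,b):
    (p,d),(q,e)=a,b; A=np.stack([d,-e],1); x=np.linalg.lstsq(A,q-p,rcond=None)[0]; u,v=p+d*x[0],q+e*x[1]; return (u+v)/2,np.linalg.norm(u-v)
E
python3 - <<'E'
from h import *; from rig import eyes,ctrl
f=eyes.grab_frame("top");g=eyes.grab_frame("side")
a=cv2.resize(f["img"][150:230,320:420,::-1],(800,600)[:2] and (750,600),interpolation=cv2.INTER_CUBIC)
cv2.imwrite("pics/clip_t.png",a)
b=cv2.resize(f["img"][120:210,185:275,::-1],(600,600),interpolation=cv2.INTER_CUBIC); cv2.imwrite("pics/wh_t.png",b)
c=cv2.resize(g["img"][250:300,290:350,::-1],(720,600),interpolation=cv2.INTER_CUBIC); cv2.imwrite("pics/clip_s.png",c)
d=cv2.resize(g["img"][150:220,235:319,::-1],(720,600),interpolation=cv2.INTER_CUBIC); cv2.imwrite("pics/wh_s.png",d)
print(rot(f["rotation"])[:,2])
# wheel size
for px in[(198,167),(257,167),(227,138),(227,197)]: print(onz(f,px,.056))
E
```

```text
[ 0.12415107  0.01701612 -0.99211741]
[0.60242658 0.20255183 0.056     ]
[0.60580308 0.06614047 0.056     ]
[0.67287551 0.13830296 0.056     ]
[0.53418313 0.1325216  0.056     ]
```

View pics/clip_t.png

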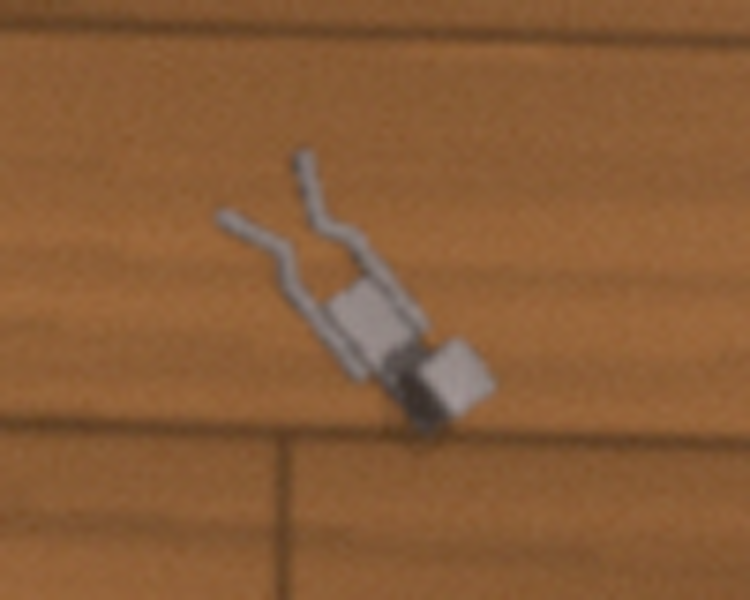

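View pics/wh_t.png

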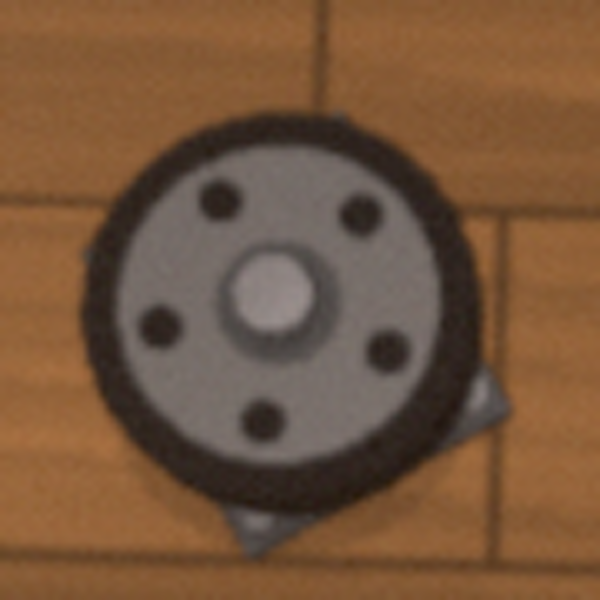

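View pics/clip_s.png

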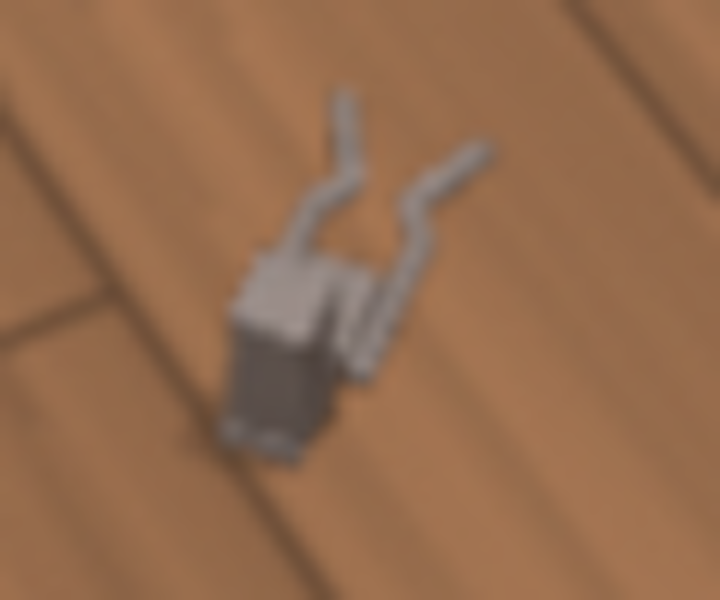

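View pics/wh_s.png

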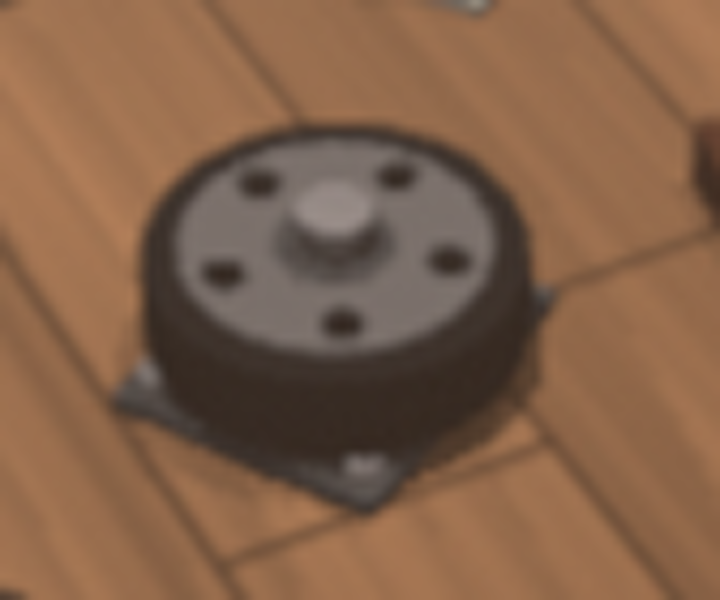

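Run:
```python
from h import *; from rig import eyes,ctrl
f=eyes.grab_frame("top");g=eyes.grab_frame("side")
T=lambda u,v:((u+.5)/7.5-.5+320,(v+.5)/7.5-.5+150)
S=lambda u,v:((u+.5)/12-.5+290,(v+.5)/12-.5+250)
W=lambda u,v:((u+.5)/6.667-.5+185,(v+.5)/6.667-.5+120)
V=lambda u,v:((u+.5)/8.571-.5+235,(v+.5)/8.571-.5+150)
print("axle head top",tri(ray(f,W(270,291)),ray(g,V(335,211))), onz(f,W(270,291),.073))
print("wheel face", onz(f,W(279,305),.056), onz(g,V(336,246),.056))
print("tab top",tri(ray(f,T(458,378)),ray(g,S(285,300))),onz(f,T(458,378),.046),onz(g,S(285,300),.046))
tl=[onz(f,T(*p),.003) for p in[(225,216),(304,153)]];print("tips",tl,np.linalg.norm(tl[0]-tl[1]))
m=(tl[0]+tl[1])/2; tt=onz(f,T(458,378),.046); d=m-tt;print(m,"len(should 87)",np.hypot(*d[:2]),"yaw",np.degrees(np.arctan2(d[1],d[0])))
tl=[onz(g,S(*p),.003) for p in[(345,95),(485,150)]];print("tips side",tl)
pin=[onz(f,T(*p),.003) for p in[(288,255),(325,222)]];print("pinch",sum(pin)/2)
s=ctrl.sense();print(rot(s["tool_rot"]),s["t"])
```

```text
axle head top (array([0.60858329, 0.13909343, 0.06784598]), np.float64(0.003410933480584448)) [0.60910756 0.13790493 0.073     ]
wheel face [0.60800061 0.13693506 0.056     ] [0.60469005 0.13466883 0.056     ]
tab top (array([ 0.53695236, -0.22048788,  0.04210623]), np.float64(0.0029002112878192196)) [ 0.53779615 -0.22007214  0.046     ] [ 0.53386595 -0.22261364  0.046     ]
tips [array([ 0.59467524, -0.15555287,  0.003     ]), array([ 0.61600147, -0.18090857,  0.003     ])] 0.033131849060565904
[ 0.60533836 -0.16823072  0.003     ] len(should 87) 0.0851438944014816 yaw 37.50771722543283
tips side [array([ 0.59225482, -0.15366067,  0.003     ]), array([ 0.61187555, -0.18141846,  0.003     ])]
pinch [ 0.58797396 -0.1817817   0.003     ]
[[ 4.52750509e-01 -2.88964662e-04 -8.91637198e-01]
 [ 8.91637132e-01 -3.56150913e-04  4.52750591e-01]
 [-4.48386324e-04 -9.99999895e-01  9.64041150e-05]] 0.35
```

```bash
cat >> h.py <<'E'
def go(target,yaw):
    """tool shift/turn units to bring TCP to target, tool x heading yaw(deg), y straight down"""
    from rig import ctrl
    s=ctrl.sense(); Q=rot(s["tool_rot"]); c,sn=np.cos(np.radians(yaw)),np.sin(np.radians(yaw))
    x=np.array([c,sn,0]);y=np.array([0,0,-1.]);D=np.stack([x,y,np.cross(x,y)],1)
    print("pos",s["position"].round(4),"dpos",(Q.T@(np.array(target)-s["position"])/.025).round(3),"turn",(np.degrees(R.from_matrix(Q.T@D).as_rotvec())/5).round(3),"gap",round(s["finger_gap"],4),"F",s["force"].round(2),"t",s["t"])
E
python3 -c "
from h import *
go([.536,-.221,.18],38.5)"
```

```text
pos [0.2602 0.5126 0.253 ] dpos [-21.169   2.929 -23.121] turn [ 0.     4.916 -0.005] gap 0.085 F [ 0.19  0.36 -0.29] t 0.35
```

Call:
step_arm(delta_pos=[[-1.06, 0, -1.16], [-2.12, 0, -2.31], [-3.18, 0, -3.47], [-4.2, 0, -4.6], [-5.3, 0, -5.8], [-6.35, 0, -6.95], [-7.4, 0, -8.1], [-8.5, 0, -9.25], [-9.5, 0, -10.4], [-10.6, 0, -11.6]], turn=[[0, 0.5, 0], [0, 1, 0], [0, 1.5, 0], [0, 2, 0], [0, 2.5, 0], [0, 3, 0], [0, 3.5, 0], [0, 4, 0], [0, 4.5, 0], [0, 4.92, 0]], claw=0)

```text
t: 1.18
position: [0.3991, 0.1435, 0.2535]
tool_rot: [-0.668, 0.668, 0.233, -0.232]
force: [-0.2, -0.0, 0.5]
finger_gap: 0.0853
```

```bash
python3 -c "
from h import *
go([.536,-.221,.18],38.5)"
```

```text
pos [0.3991 0.1435 0.2535] dpos [ -4.762   2.946 -14.828] turn [ 0.006 -0.023  0.008] gap 0.0853 F [-0.19 -0.05  0.5 ] t 1.1833
```

Call:
step_arm(delta_pos=[[-0.5, 0.3, -1.5], [-1, 0.6, -3], [-1.5, 0.9, -4.5], [-2, 1.2, -6], [-2.5, 1.5, -7.5], [-3, 1.8, -9], [-3.5, 2.2, -10.5], [-4, 2.5, -12], [-4.5, 2.8, -13.5], [-4.76, 2.95, -14.8]], turn=[[0, 0, 0], [0, 0, 0], [0, 0, 0], [0, 0, 0], [0, 0, 0], [0, 0, 0], [0, 0, 0], [0, 0, 0], [0, 0, 0], [0, 0, 0]])

```text
t: 2.02
position: [0.5353, -0.2232, 0.1787]
tool_rot: [0.668, -0.668, -0.232, 0.232]
force: [-0.5, 0.3, 1.1]
finger_gap: 0.0857
```

Call:
step_arm(delta_pos=[[0, 0, 0], [0, 0, 0]], turn=[[0, 0, 0], [0, 0, 0]])

```text
t: 2.18
position: [0.5351, -0.2249, 0.1778]
tool_rot: [0.669, -0.668, -0.231, 0.231]
force: [-0.8, 0.2, 0.3]
finger_gap: 0.0856
```

Run:
```python
from h import *; from rig import eyes,ctrl
go([.536,-.221,.18],38.5)
s=ctrl.sense(); w=eyes.grab_frame("wrist"); cv2.imwrite("pics/w1.png",w["img"][:,:,::-1])
np.save("w1.npy",dict(s=s,w=w),allow_pickle=True)
c,sn=np.cos(np.radians(38.5)),np.sin(np.radians(38.5))
print(wproj(w,s,[.536,-.221,.046]))
```

```text
pos [ 0.5351 -0.2249  0.1778] dpos [ 0.123 -0.089  0.099] turn [-0.019 -0.072 -0.006] gap 0.0856 F [-0.76  0.23  0.32] t 2.1833
[284.72402805 200.73234451]
```

View pics/w1.png

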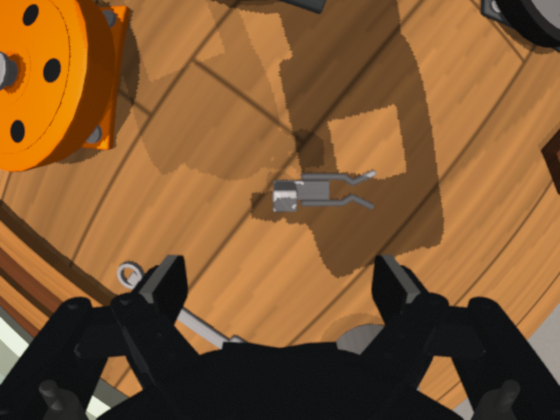

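The wrist view shows the clip between the jaws, with the tab top at about (285,195) and the mouth pointing right (tips about (374,175) and (373,206)). I'll measure this in a close crop.

Run:
```python
import cv2
a=cv2.imread("pics/w1.png")[160:230,262:386]; cv2.imwrite("pics/w1c.png",cv2.resize(a,None,fx=6,fy=6,interpolation=cv2.INTER_CUBIC))
```

```text
(no output)
```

View pics/w1c.png

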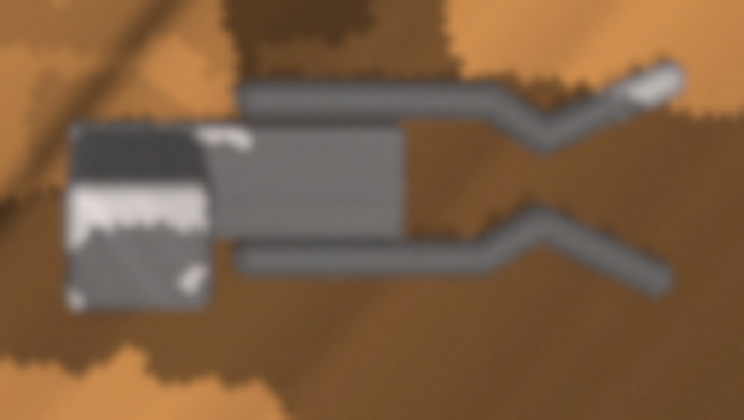

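Run:
```python
from h import *
d=np.load("w1.npy",allow_pickle=True).item();s,w=d["s"],d["w"]
p=lambda u,v:((u+.5)/6-.5+262,(v+.5)/6-.5+160)
q=[wonz(w,s,p(*c),.046) for c in[(67,185),(209,185),(210,308),(68,308)]]
print(np.round(q,4),[np.linalg.norm(q[i]-q[i-1]).round(4) for i in range(4)]); t=sum(q)/4;print("tab",t)
b=[wonz(w,s,p(*c),.006) for c in[(403,124),(402,240)]];print("barend",b,np.linalg.norm(b[0]-b[1]));b=sum(b)/2
tip=[wonz(w,s,p(*c),.003) for c in[(668,80),(655,280)]];print("tips",tip,np.linalg.norm(tip[0]-tip[1]));m=sum(tip)/2
for a in(b,m): print(np.linalg.norm((a-t)[:2]),np.degrees(np.arctan2(*(a-t)[1::-1])))
e=(q[1]+q[2]-q[0]-q[3]);print(np.degrees(np.arctan2(e[1],e[0])))
go([*t[:2],.039],38.5)
```

```text
[[ 0.5233 -0.2202  0.046 ]
 [ 0.5381 -0.2086  0.046 ]
 [ 0.5488 -0.2217  0.046 ]
 [ 0.5338 -0.2335  0.046 ]] [np.float64(0.017), np.float64(0.0188), np.float64(0.017), np.float64(0.0191)]
tab [ 0.53597778 -0.22103314  0.046     ]
barend [array([ 0.56271009, -0.1882721 ,  0.006     ]), array([ 0.57444427, -0.20241469,  0.006     ])] 0.01837671765858201
tips [array([ 0.59213615, -0.15628269,  0.003     ]), array([ 0.61231788, -0.18195062,  0.003     ])] 0.03265186796128935
0.04150522964216902 38.23964509382389
0.08416818365804912 38.08416513036183
38.136921192957686
pos [ 0.5348 -0.2233  0.1781] dpos [0.094 5.562 0.032] turn [-0.023 -0.056 -0.004] gap 0.0853 F [0.58 0.3  0.56] t 2.2333
```

Call:
step_arm(delta_pos=[[0.05, 1, 0.02], [0.09, 2, 0.03], [0.09, 3, 0.03], [0.09, 4, 0.03], [0.09, 4.7, 0.03], [0.09, 5.2, 0.03], [0.09, 5.5, 0.03], [0.09, 5.56, 0.03], [0.09, 5.56, 0.03]], turn=[[0, 0, 0], [0, 0, 0], [0, 0, 0], [0, 0, 0], [0, 0, 0], [0, 0, 0], [0, 0, 0], [0, 0, 0], [0, 0, 0]])

```text
t: 2.98
position: [0.5362, -0.2207, 0.0395]
tool_rot: [0.669, -0.667, -0.231, 0.232]
force: [0.6, 0.4, 0.5]
finger_gap: 0.0851
```

Run:
```python
from h import *
go([.536,-.221,.039],38.2)
```

```text
pos [ 0.5362 -0.2207  0.0395] dpos [-0.012  0.02  -0.005] turn [-0.02   0.012 -0.002] gap 0.0851 F [0.63 0.44 0.48] t 2.9833
```

Call:
step_arm(delta_pos=[[0, 0, 0], [0, 0, 0], [0, 0, 0], [0, 0, 0], [0, 0, 0], [0, 0, 0], [0, 0, 0], [0, 0, 0], [0, 0, 0], [0, 0, 0]], turn=[[0, 0, 0], [0, 0, 0], [0, 0, 0], [0, 0, 0], [0, 0, 0], [0, 0, 0], [0, 0, 0], [0, 0, 0], [0, 0, 0], [0, 0, 0]], claw=1, force=60)

```text
t: 3.82
position: [0.5365, -0.221, 0.04]
tool_rot: [0.668, -0.668, -0.232, 0.232]
force: [-0.2, 0.7, 4.9]
finger_gap: 0.0193
```

Run:
```python
from h import *
go([.536,-.221,.2],38.2)
```

```text
pos [ 0.5365 -0.221   0.04  ] dpos [-0.018 -6.399  0.018] turn [-0.01   0.012  0.001] gap 0.0193 F [-0.22  0.71  4.91] t 3.8167
```

Call:
step_arm(delta_pos=[[0, -0.3, 0], [0, -1, 0], [0, -2, 0], [0, -3, 0], [0, -4, 0], [0, -5, 0], [0, -5, 0], [0, -5, 0]], turn=[[0, 0, 0], [0, 0, 0], [0, 0, 0], [0, 0, 0], [0, 0, 0], [0, 0, 0], [0, 0, 0], [0, 0, 0]])

```text
t: 4.48
position: [0.5373, -0.2216, 0.1667]
tool_rot: [-0.667, 0.669, 0.232, -0.231]
force: [-0.9, 0.5, -2.1]
finger_gap: 0.019
```

Run:
```python
from h import *; from rig import eyes,ctrl
u=np.array([np.cos(np.radians(38.2)),np.sin(np.radians(38.2)),0])
print("standoff", np.array([.607,.1375,0])-u*.052-u*.055)
go(np.array([.607,.1375,.165])-u*(.052+.055),38.2)
s=ctrl.sense(); w=eyes.grab_frame("wrist"); cv2.imwrite("pics/w2.png",w["img"][:,:,::-1])
a=w["img"][150:330,200:400,::-1]; cv2.imwrite("pics/w2c.png",cv2.resize(a,None,fx=3,fy=3,interpolation=cv2.INTER_CUBIC))
g=eyes.grab_frame("side")["img"][180:320,270:410,::-1];cv2.imwrite("pics/s2c.png",cv2.resize(g,None,fx=4,fy=4,interpolation=cv2.INTER_CUBIC))
```

```text
standoff [0.52291331 0.0713303  0.        ]
pos [ 0.5373 -0.2216  0.1667] dpos [6.802 0.052 9.556] turn [0.025 0.012 0.011] gap 0.019 F [-0.9   0.48 -2.1 ] t 4.4833
```

View pics/w2c.png

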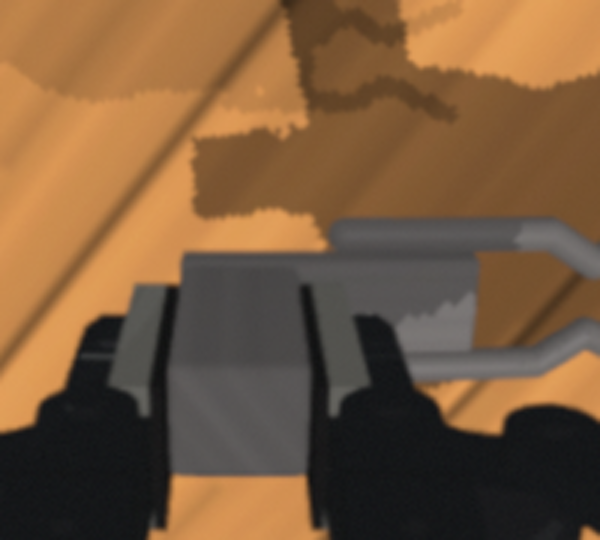

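View pics/s2c.png

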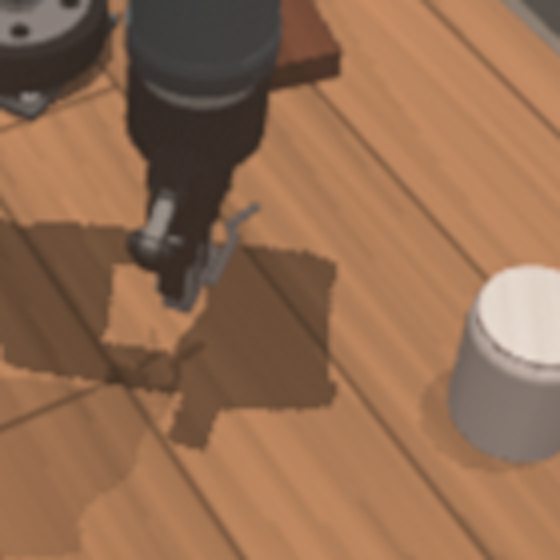

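The clip is held square at a 19 mm gap. Next I'll carry it to a standoff by the wheel, keeping the same heading.

Call:
step_arm(delta_pos=[[0.4, -0.2, 0.5], [1.2, -0.4, 1.6], [2, -0.4, 2.8], [2.8, -0.4, 3.9], [3.6, -0.4, 5.1], [4.4, -0.4, 6.2], [5.2, -0.4, 7.3], [5.9, -0.3, 8.3], [6.5, -0.2, 9.2], [6.8, 0, 9.55]], turn=[[0, 0, 0], [0, 0, 0], [0, 0, 0], [0, 0, 0], [0, 0, 0], [0, 0, 0], [0, 0, 0], [0, 0, 0], [0, 0, 0], [0, 0, 0]])

```text
t: 5.42
position: [0.5195, 0.076, 0.1632]
tool_rot: [0.669, -0.666, -0.231, 0.234]
force: [-0.3, 0.3, -0.3]
finger_gap: 0.0189
```

Call:
step_arm(delta_pos=[[0, 0, 0], [0, 0, 0]], turn=[[0, 0, 0], [0, 0, 0]])

```text
t: 5.58
position: [0.5182, 0.0768, 0.1618]
tool_rot: [0.67, -0.665, -0.231, 0.236]
force: [0.6, -0.4, -0.9]
finger_gap: 0.0191
```

Run:
```python
from h import *; from rig import eyes,ctrl
u=np.array([np.cos(np.radians(38.2)),np.sin(np.radians(38.2)),0])
go(np.array([.607,.1375,.165])-u*(.052+.055),38.2)
s=ctrl.sense(); w=eyes.grab_frame("wrist"); cv2.imwrite("pics/w3.png",w["img"][:,:,::-1])
np.save("w3.npy",dict(s=s,w=w),allow_pickle=True)
f=eyes.grab_frame("top"); cv2.imwrite("pics/t3.png",f["img"][:,:,::-1])
```

```text
pos [0.5182 0.0768 0.1618] dpos [ 0.013 -0.131 -0.288] turn [-0.089  0.067 -0.051] gap 0.0191 F [ 0.61 -0.43 -0.86] t 5.5833
```

View pics/w3.png

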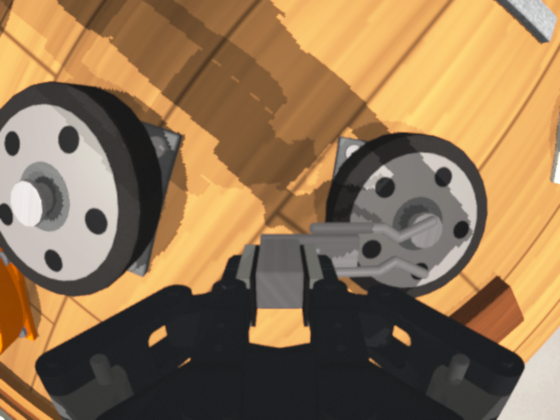

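View pics/t3.png

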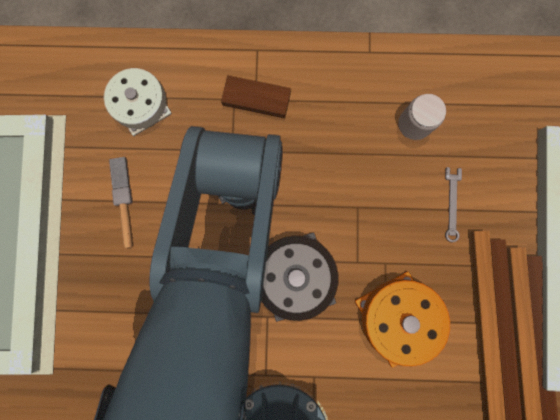

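The wrist view shows the small black wheel with its head at about (425,230), partly behind the left leg, and the clip held ahead of the jaws.

Run:
```python
import cv2
a=cv2.imread("pics/w3.png")[120:310,300:500]; cv2.imwrite("pics/w3c.png",cv2.resize(a,None,fx=3,fy=3,interpolation=cv2.INTER_CUBIC))
```

```text
(no output)
```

View pics/w3c.png

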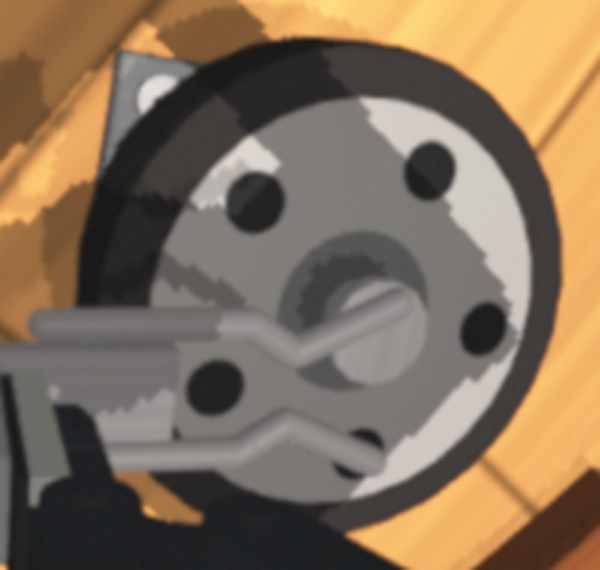

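Run:
```python
from h import *
d=np.load("w3.npy",allow_pickle=True).item();s,w=d["s"],d["w"]
p=lambda u,v:((u+.5)/3-.5+300,(v+.5)/3-.5+120)
h=np.array([wonz(w,s,p(*c),.056) for c in[(255,202),(430,170),(483,330),(358,453),(215,388)]])
c=h.mean(0);print("holes centre",c,np.linalg.norm(h-c,axis=1))
# rim of grey face fit
r=np.array([wonz(w,s,p(*c),.056)[:2] for c in[(370,96),(450,120),(500,168),(530,240),(525,310),(500,370),(180,215)]])
A=np.c_[2*r,np.ones(len(r))];x=np.linalg.lstsq(A,(r**2).sum(1),rcond=None)[0];print("rim fit",x[:2],np.sqrt(x[2]+x[0]**2+x[1]**2))
hd=wonz(w,s,p(378,333),.073);print("head",hd)
Q=rot(s["tool_rot"]);
# clip points in tool frame, by plane at tcp z -0.04+.003
zc=s["position"][2]-.037
for n,q in dict(tl=[404,297],tr=[377,462],pl=[300,352],pr=[290,420]).items():
    P=wonz(w,s,p(*q),zc);print(n,(Q.T@(P-s["position"])).round(4))
for n,a in(("holes",c),("head",hd)): print(n,"in tool",(Q.T@(a-s["position"])).round(4))
```

```text
holes centre [0.60650049 0.13639176 0.056     ] [0.04190168 0.0420796  0.04202218 0.0416545  0.04190896]
rim fit [0.60546759 0.13820811] 0.05456881038058939
head [0.60584074 0.13613732 0.073     ]
tl [0.0839 0.0368 0.0168]
tr [ 0.0837  0.0365 -0.0167]
pl [0.064  0.0368 0.0066]
pr [ 0.0637  0.0367 -0.0068]
holes in tool [ 0.1067  0.1052 -0.0092]
head in tool [ 0.106   0.0882 -0.0089]
```

Several independent estimates agree: hole centres (radius spread 0.2 mm) and the head both put the axle at about (0.606, 0.136), and the clip is centred in the jaws. Lowering at the standoff.

Run:
```python
from h import *
u=np.array([np.cos(np.radians(38.2)),np.sin(np.radians(38.2)),0])
go(np.array([.6063,.1363,.101])-u*.110,38.2)
```

```text
pos [0.5193 0.0752 0.1627] dpos [-0.146  2.468 -0.245] turn [-0.069  0.039 -0.035] gap 0.0188 F [-0.38 -0.87 -0.34] t 5.6833
```

Call:
step_arm(delta_pos=[[-0.1, 0.2, -0.2], [-0.15, 0.6, -0.25], [-0.15, 1.1, -0.25], [-0.15, 1.6, -0.25], [-0.15, 2.0, -0.25], [-0.15, 2.3, -0.25], [-0.15, 2.45, -0.25], [-0.15, 2.45, -0.25], [-0.15, 2.45, -0.25], [-0.15, 2.45, -0.25]], turn=[[-0.07, 0.04, -0.03], [-0.07, 0.04, -0.03], [-0.07, 0.04, -0.03], [-0.07, 0.04, -0.03], [-0.07, 0.04, -0.03], [-0.07, 0.04, -0.03], [-0.07, 0.04, -0.03], [-0.07, 0.04, -0.03], [-0.07, 0.04, -0.03], [-0.07, 0.04, -0.03]])

```text
t: 6.52
position: [0.5204, 0.0681, 0.102]
tool_rot: [-0.668, 0.668, 0.232, -0.231]
force: [0.9, -0.6, -1.4]
finger_gap: 0.0192
```

Run:
```python
from h import *; from rig import eyes,ctrl
u=np.array([np.cos(np.radians(38.2)),np.sin(np.radians(38.2)),0])
go(np.array([.6063,.1363,.096])-u*.110,38.2)
s=ctrl.sense(); w=eyes.grab_frame("wrist"); 
np.save("w4.npy",dict(s=s,w=w),allow_pickle=True)
a=w["img"][170:340,250:450,::-1]; cv2.imwrite("pics/w4c.png",cv2.resize(a,None,fx=3,fy=3,interpolation=cv2.INTER_CUBIC))
```

```text
pos [0.5204 0.0681 0.102 ] dpos [-0.012  0.241  0.021] turn [ 0.01  -0.001  0.005] gap 0.0192 F [ 0.86 -0.63 -1.37] t 6.5167
```

View pics/w4c.png

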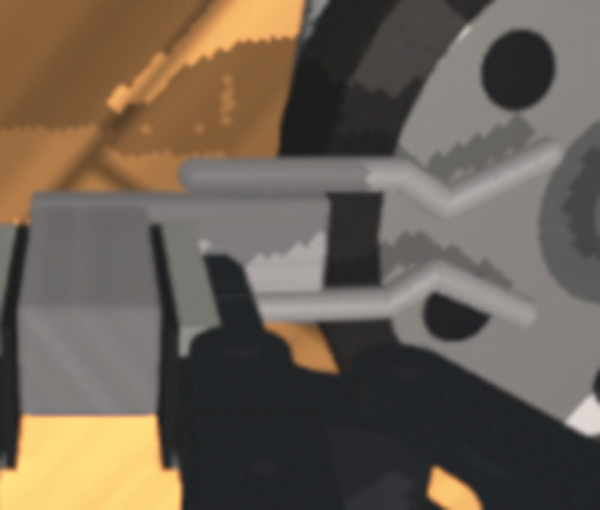

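The clip hangs just above the face with its mouth facing the axle. Lowering to light contact.

Call:
step_arm(delta_pos=[[0, 0.1, 0], [0, 0.17, 0], [0, 0.21, 0], [0, 0.24, 0], [0, 0.25, 0]], turn=[[0, 0, 0], [0, 0, 0], [0, 0, 0], [0, 0, 0], [0, 0, 0]])

```text
t: 6.98
position: [0.5204, 0.0681, 0.0958]
tool_rot: [-0.668, 0.668, 0.232, -0.231]
force: [-0.9, 0.4, 1.0]
finger_gap: 0.0191
```

Run:
```python
from h import *
u=np.array([np.cos(np.radians(38.2)),np.sin(np.radians(38.2)),0])
go(np.array([.6063,.1363,.096])-u*.110,38.2)
```

```text
pos [0.5204 0.0681 0.0958] dpos [-0.013 -0.009  0.017] turn [0.01  0.001 0.005] gap 0.0191 F [-0.92  0.44  1.01] t 6.9833
```

Force is still within noise, so I'll inch down a little further to confirm contact.

Call:
step_arm(delta_pos=[[0, 0.02, 0], [0, 0.04, 0], [0, 0.04, 0]], turn=[[0, 0, 0], [0, 0, 0], [0, 0, 0]])

```text
t: 7.23
position: [0.5206, 0.0679, 0.0955]
tool_rot: [-0.668, 0.669, 0.232, -0.231]
force: [-3.0, -2.1, 6.3]
finger_gap: 0.0189
```

Run:
```python
from h import *; from rig import eyes,ctrl
u=np.array([np.cos(np.radians(38.2)),np.sin(np.radians(38.2)),0])
go(np.array([.6063,.1363,.095])-u*.110,38.2)
g=eyes.grab_frame("side")["img"][130:230,220:340,::-1];cv2.imwrite("pics/s5.png",cv2.resize(g,None,fx=6,fy=6,interpolation=cv2.INTER_CUBIC))
```

```text
pos [0.5206 0.0679 0.0955] dpos [-0.013  0.02   0.029] turn [0.016 0.003 0.004] gap 0.0189 F [-2.99 -2.09  6.35] t 7.2333
```

View pics/s5.png

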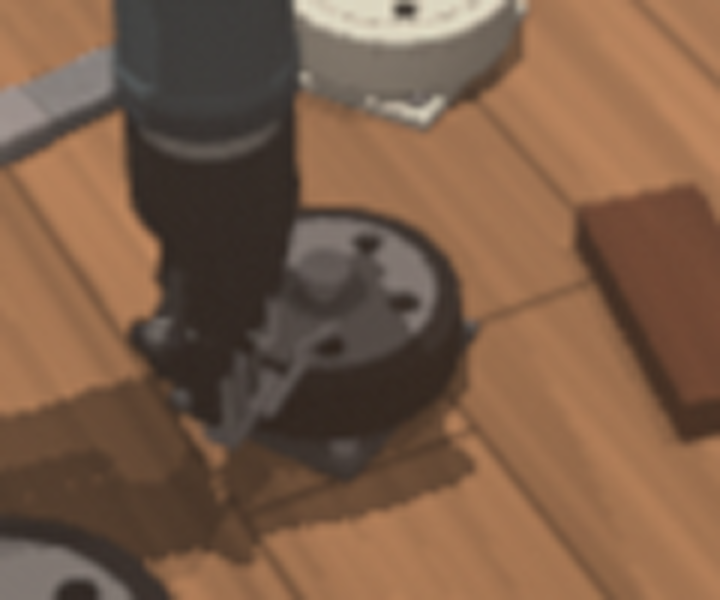

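Contact at TCP z = 0.0955 m, with about 6 N. Now sliding the clip along the face toward the neck.

Call:
step_arm(delta_pos=[[0, -0.01, 0.02], [0.15, -0.01, 0.03], [0.4, -0.01, 0.03], [0.7, -0.01, 0.03], [0.95, -0.01, 0.03], [1.1, -0.01, 0.03], [1.15, -0.01, 0.03], [1.15, -0.01, 0.03]], turn=[[0, 0, 0], [0, 0, 0], [0, 0, 0], [0, 0, 0], [0, 0, 0], [0, 0, 0], [0, 0, 0], [0, 0, 0]])

```text
t: 7.95
position: [0.5433, 0.0867, 0.0959]
tool_rot: [-0.668, 0.669, 0.232, -0.231]
force: [0.4, 0.1, 2.9]
finger_gap: 0.0189
```

Run:
```python
from h import *; from rig import eyes,ctrl
u=np.array([np.cos(np.radians(38.2)),np.sin(np.radians(38.2)),0])
go(np.array([.6063,.1363,.0955])-u*.052,38.2)
s=ctrl.sense(); w=eyes.grab_frame("wrist"); 
np.save("w6.npy",dict(s=s,w=w),allow_pickle=True)
a=w["img"][150:340,250:450,::-1]; cv2.imwrite("pics/w6c.png",cv2.resize(a,None,fx=3,fy=3,interpolation=cv2.INTER_CUBIC))
```

```text
pos [0.5433 0.0867 0.0959] dpos [1.128 0.018 0.002] turn [0.021 0.008 0.012] gap 0.0189 F [0.35 0.08 2.91] t 7.95
```

View pics/w6c.png

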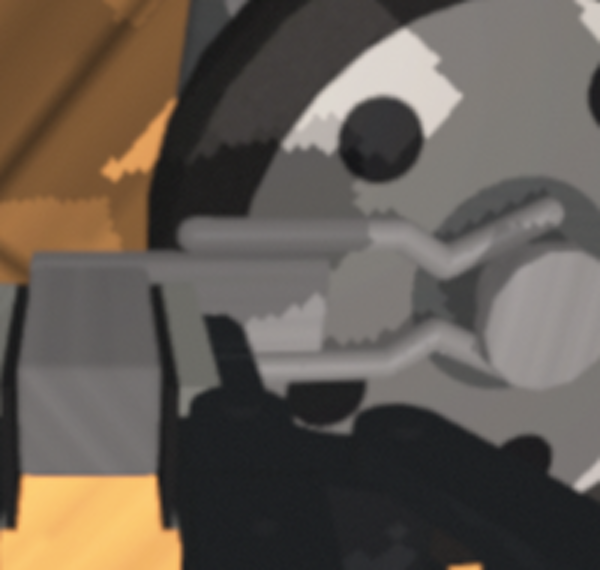

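The legs straddle the neck under the head, and lateral error is about 0.05 mm. Increasing the grip force and pushing.

Call:
step_arm(delta_pos=[[0.1, 0, 0], [0.25, 0, 0], [0.4, 0, 0], [0.55, 0, 0], [0.7, 0, 0], [0.82, 0, 0], [0.94, 0, 0], [1.04, 0, 0], [1.12, 0, 0], [1.14, 0, 0]], turn=[[0, 0, 0], [0, 0, 0], [0, 0, 0], [0, 0, 0], [0, 0, 0], [0, 0, 0], [0, 0, 0], [0, 0, 0], [0, 0, 0], [0, 0, 0]], force=90)

```text
t: 8.83
position: [0.5658, 0.1046, 0.0961]
tool_rot: [-0.668, 0.668, 0.232, -0.231]
force: [-3.1, -1.4, 6.8]
finger_gap: 0.0185
```

Run:
```python
from h import *; from rig import eyes,ctrl
u=np.array([np.cos(np.radians(38.2)),np.sin(np.radians(38.2)),0])
go(np.array([.6063,.1363,.0955])-u*.052,38.2)
s=ctrl.sense(); w=eyes.grab_frame("wrist"); print(rot(s["tool_rot"]).T@s["force"])
np.save("w7.npy",dict(s=s,w=w),allow_pickle=True)
a=w["img"][150:340,250:450,::-1]; cv2.imwrite("pics/w7c.png",cv2.resize(a,None,fx=3,fy=3,interpolation=cv2.INTER_CUBIC))
```

```text
pos [0.5658 0.1046 0.0961] dpos [-0.023  0.024 -0.003] turn [0.02  0.008 0.019] gap 0.0185 F [-3.13 -1.36  6.82] t 8.8333
[-3.28649036 -6.83086699  0.85280605]
```

View pics/w7c.png

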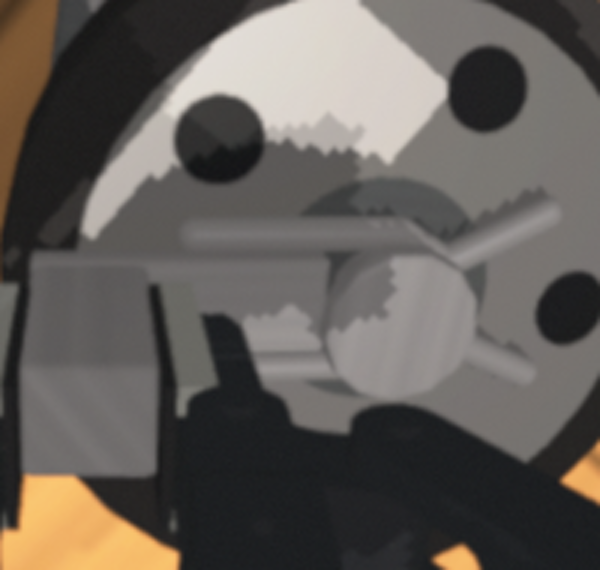

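The wrist image shows the pinch past the head and the bar end reaching it. A small extra push will feel for the hard stop.

Call:
step_arm(delta_pos=[[0.03, 0, 0], [0.06, 0, 0], [0.08, 0, 0], [0.08, 0, 0]], turn=[[0, 0, 0], [0, 0, 0], [0, 0, 0], [0, 0, 0]])

```text
t: 9.22
position: [0.5672, 0.1057, 0.0961]
tool_rot: [-0.668, 0.669, 0.232, -0.231]
force: [-4.0, -2.5, 5.0]
finger_gap: 0.0182
```

Run:
```python
from h import *; from rig import eyes,ctrl
u=np.array([np.cos(np.radians(38.2)),np.sin(np.radians(38.2)),0])
go(np.array([.6063,.1363,.0955])-u*.052,38.2)
s=ctrl.sense(); print(rot(s["tool_rot"]).T@s["force"])
```

```text
pos [0.5672 0.1057 0.0961] dpos [-0.094  0.023 -0.006] turn [0.019 0.013 0.008] gap 0.0182 F [-3.98 -2.49  4.97] t 9.2167
[-4.667357   -4.97276663  0.50005806]
```

Call:
step_arm(delta_pos=[[0.04, 0, 0], [0.08, 0, 0], [0.1, 0, 0], [0.1, 0, 0]], turn=[[0, 0, 0], [0, 0, 0], [0, 0, 0], [0, 0, 0]])

```text
t: 9.55
position: [0.5678, 0.1062, 0.0961]
tool_rot: [-0.667, 0.669, 0.231, -0.233]
force: [-8.7, -7.1, 11.2]
finger_gap: 0.0184
```

Run:
```python
from h import *; from rig import eyes,ctrl
u=np.array([np.cos(np.radians(38.2)),np.sin(np.radians(38.2)),0])
go(np.array([.6063,.1363,.0955])-u*.052,38.2)
s=ctrl.sense(); w=eyes.grab_frame("wrist"); print(rot(s["tool_rot"]).T@s["force"])
np.save("w8.npy",dict(s=s,w=w),allow_pickle=True)
a=w["img"][150:340,250:450,::-1]; cv2.imwrite("pics/w8c.png",cv2.resize(a,None,fx=3,fy=3,interpolation=cv2.INTER_CUBIC))
```

```text
pos [0.5678 0.1062 0.0961] dpos [-0.125  0.024 -0.004] turn [ 0.013  0.017 -0.042] gap 0.0184 F [-8.68 -7.1  11.17] t 9.55
[-11.24860818 -11.12529502  -0.2041025 ]
```

View pics/w8c.png

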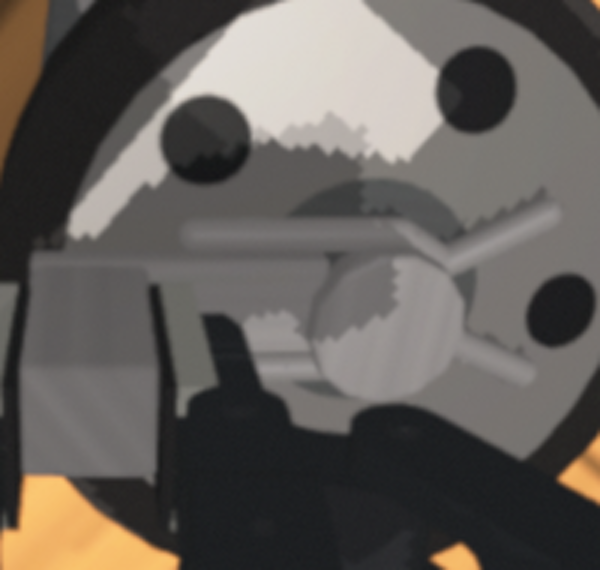

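The tool stopped moving (0.8 mm of 2.5 mm commanded) and the force rose to 11 N, so the bar end is against the neck. Tips are back at the relaxed width. Unloading, then opening a little.

Call:
step_arm(delta_pos=[[-0.02, -0.01, 0], [-0.02, -0.01, 0]], turn=[[0, 0, 0], [0, 0, 0]])

```text
t: 9.77
position: [0.5673, 0.1058, 0.0961]
tool_rot: [-0.667, 0.669, 0.231, -0.233]
force: [-1.9, -1.1, 2.3]
finger_gap: 0.0187
```

Call:
step_arm(delta_pos=[[0, 0, 0], [0, 0, 0], [0, 0, 0], [0, 0, 0], [0, 0, 0]], turn=[[0, 0, 0], [0, 0, 0], [0, 0, 0], [0, 0, 0], [0, 0, 0]], claw=0.6)

```text
t: 10.18
position: [0.5673, 0.1059, 0.096]
tool_rot: [-0.667, 0.669, 0.231, -0.233]
force: [-0.0, -0.3, 0.6]
finger_gap: 0.0339
```

Run:
```python
from h import *; from rig import eyes,ctrl
go([.5678,.1062,.2],38.2)
s=ctrl.sense(); w=eyes.grab_frame("wrist"); print(rot(s["tool_rot"]).T@s["force"])
a=w["img"][150:340,250:450,::-1]; cv2.imwrite("pics/w9c.png",cv2.resize(a,None,fx=3,fy=3,interpolation=cv2.INTER_CUBIC))
```

```text
pos [0.5673 0.1059 0.096 ] dpos [ 0.006 -4.16  -0.007] turn [ 0.011  0.018 -0.041] gap 0.0339 F [-0.03 -0.35  0.62] t 10.1833
[-0.24383458 -0.61591626 -0.25062127]
```

View pics/w9c.png

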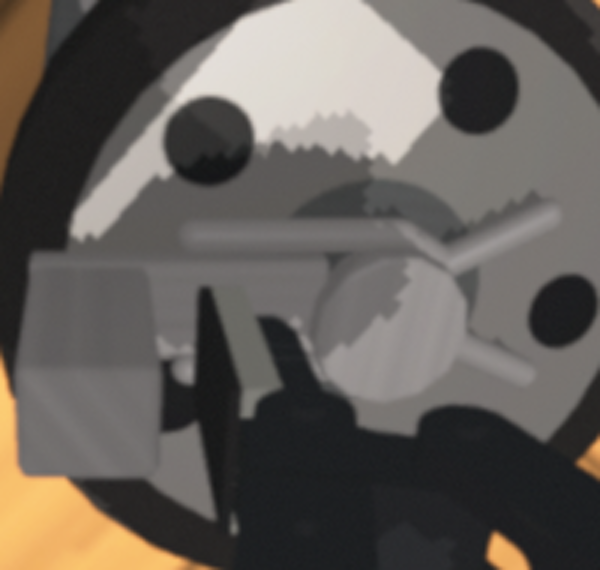

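Both pads are clear of the tab. Raising straight up, then looking.

Call:
step_arm(delta_pos=[[0, -0.4, 0], [0, -1, 0], [0, -1.8, 0], [0, -2.6, 0], [0, -3.4, 0], [0, -4.2, 0], [0, -4.2, 0]], turn=[[0, 0, 0], [0, 0, 0], [0, 0, 0], [0, 0, 0], [0, 0, 0], [0, 0, 0], [0, 0, 0]])

```text
t: 10.82
position: [0.5703, 0.1063, 0.2066]
tool_rot: [-0.666, 0.67, 0.234, -0.23]
force: [0.8, -0.7, 0.4]
finger_gap: 0.0341
```

Call:
step_arm(delta_pos=[[-1, 0, 0.5], [-2, -0.5, 1], [-3, -1, 1.5], [-4, -1, 2], [-4, -1, 2]], turn=[[0, 0, 0], [0, 0, 0], [0, 0, 0], [0, 0, 0], [0, 0, 0]])

```text
t: 11.23
position: [0.4567, 0.0836, 0.2307]
tool_rot: [-0.666, 0.669, 0.233, -0.231]
force: [0.6, 0.2, -0.6]
finger_gap: 0.0335
```

Run:
```python
from h import *; from rig import eyes,ctrl
go([.5,.1,.2],38.2)
s=ctrl.sense(); w=eyes.grab_frame("wrist");np.save("w10.npy",dict(s=s,w=w),allow_pickle=True)
p=wproj(w,s,[.6063,.1363,.06]);print(p)
x,y=int(p[0]),int(p[1]); x0,y0=max(0,x-80),max(0,y-70)
print(x0,y0)
a=w["img"][y0:y0+140,x0:x0+160,::-1]; cv2.imwrite("pics/w10c.png",cv2.resize(a,None,fx=4,fy=4,interpolation=cv2.INTER_CUBIC))
g=eyes.grab_frame("side")["img"][:,:,::-1];cv2.imwrite("pics/s10.png",cv2.resize(g[130:230,220:340],None,fx=6,fy=6,interpolation=cv2.INTER_CUBIC))
cv2.imwrite("pics/t10.png",eyes.grab_frame("top")["img"][:,:,::-1])
```

```text
pos [0.4567 0.0836 0.2307] dpos [ 1.765  1.231 -0.553] turn [0.056 0.022 0.012] gap 0.0335 F [ 0.59  0.19 -0.56] t 11.2333
[425.19639301 240.9949142 ]
345 170
```

View pics/w10c.png

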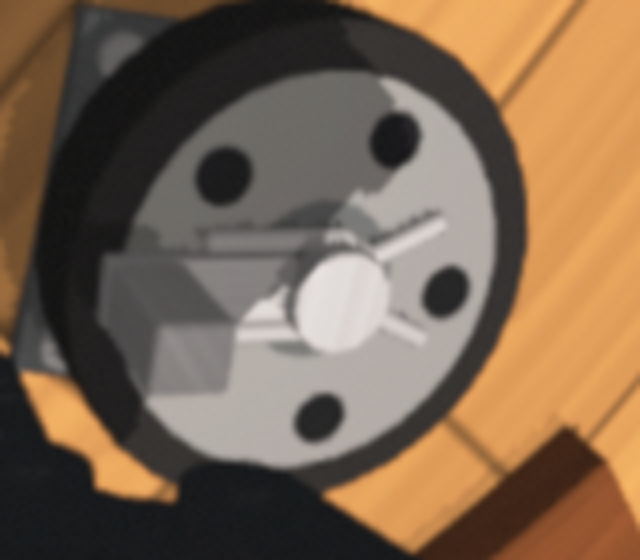

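View pics/s10.png

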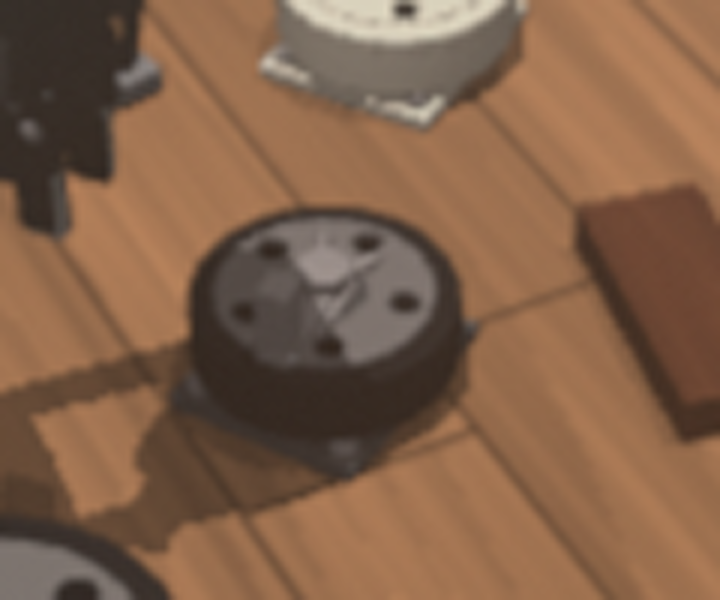

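View pics/t10.png

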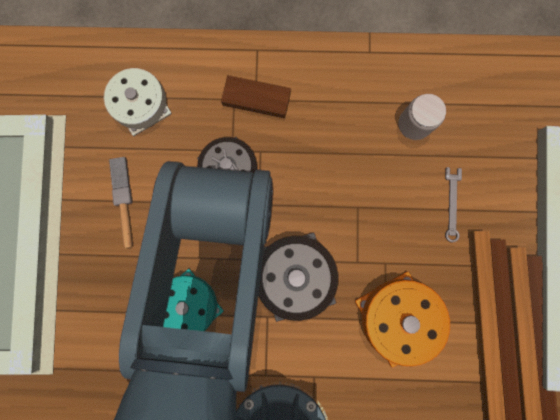

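The clip lies on the face around the axle: head at crop (343,300), tips at (438,224) and (418,337). The bystanders haven't moved. One numeric check of the seat depth before handing in.

Run:
```python
from h import *
d=np.load("w10.npy",allow_pickle=True).item();s,w=d["s"],d["w"]
p=lambda u,v:((u+.5)/4-.5+345,(v+.5)/4-.5+170)
h=np.array([wonz(w,s,p(*c),.056) for c in[(223,176),(395,139),(446,292),(319,418)]])[:,:2]
A=np.c_[2*h,np.ones(4)];x=np.linalg.lstsq(A,(h**2).sum(1),rcond=None)[0];ax=x[:2]
hd=wonz(w,s,p(343,301),.073)[:2]
t=np.mean([wonz(w,s,p(*c),.102)[:2] for c in[(162,322),(238,324),(228,390),(147,393)]],0)
tips=np.array([wonz(w,s,p(*c),.059)[:2] for c in[(438,224),(418,337)]])
print("axle",ax,hd,"tab",t,"dist(52)",np.linalg.norm(t-ax),np.linalg.norm(t-hd),"tipsep",np.linalg.norm(tips[0]-tips[1]),"tip dist(~33)",np.linalg.norm(tips.mean(0)-ax),np.linalg.norm(tips.mean(0)-hd),"tip-tab(was .084)",np.linalg.norm(tips.mean(0)-t))
```

```text
axle [0.60646086 0.13658433] [0.60564714 0.13697131] tab [0.565673   0.10547892] dist(52) 0.05129518258816456 0.05088911870741105 tipsep 0.03251138930476216 tip dist(~33) 0.0332254596014013 0.033647424670117894 tip-tab(was .084) 0.08452064214043661
```

The numbers agree with a home seat: tab to axle is 51 mm (52 expected), tip separation is 32.5 mm (32.7 relaxed), and the clip lies flat. Handing in.

Run:
```python
from rig import ctrl, job
s=ctrl.sense(); print(s["t"],s["position"],s["force"],s["qd"].round(3)); print(job.hand_in())
```

```text
11.3833 [0.46118515 0.08366019 0.2313353 ] [-0.43196166 -0.51421683  0.04379495] [ 0.     0.027 -0.025 -0.001 -0.002  0.001]
the job is handed in; nothing more can be done
None
```

The clip is on the smaller black wheel's axle, pushed home under the head. I handed the job in at 11.4 s, with the gripper open and clear of everything. No verdict was reported.

**What I did:** I gripped the clip by its tab and laid it on the wheel face, where contact showed about 6 N. I then slid it onto the groove until it met the hard stop at about 11 N. After that I eased off the push, let go and backed away.

**Last checks:**
- **Seating depth:** the tab centre is about 51 mm from the axle, against 52 mm nominal.
- **Leg spread:** the tips are 32.5 mm apart, against 32.7 mm measured relaxed on the bench, so the legs have snapped shut.
- **Lying flat:** the clip looks flat under the head in the wrist and side views. I judged this by eye.
- **Bystanders:** the tin, brush, spanner and offcut look unmoved in the final top view, also judged by eye.

**One disagreement:** the hard stop came about 3 mm further along than I expected, and only about 1 mm of that is the clearance at the bar end. The rest fits the 2 mm camera calibration and some give in the grip. I did not measure the snap force separately.

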